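# Open the label printer by its flush cover release

## Robot

A 7-joint arm with a two-finger parallel gripper is mounted at the origin on the work surface. World frame = base frame: x ahead of the robot, y to its left, z up, the work surface at z = 0. Lengths are in m, angles in degrees, forces in N, time in s.
With the tool pointing down it reaches from about 0.425 to 0.875 m from the base axis. Payload 4.7 kg.
Tool frame: the origin (TCP) lies between the finger pads; the fingertips stand 8 mm ahead of it and the grasp point (between the pads) lies 11 mm behind it; z points along the fingers, y is the line along which they close (so a half turn about z gives the same grasp; the last joint's range is limited). The gripper opens to 87 mm and grips with 3 to 60 N. Pads are 19 mm wide; open, the fingers measure 117 mm over their backs; the gripper's body (75 mm by 190 mm) begins 51 mm behind the grasp point.
Start: joints at [-68.291, 18.392, -4.016, 83.108, 1.295, 78.541, -3.26], TCP at [0.232, 0.607, 0.231] pointing down, gripper open.
Joint ranges: [-163.93, 163.93], [-17.29, 119.83], [-79.2, 71.16], [3.27, 140.29], [-89.18, 269.18], [5.43, 117.66], [-154.24, 154.24]. Speed limits (degrees/s): [147.25, 147.25, 180, 180, 180, 180, 180].

## Interface

Orientations are given as [roll, pitch, yaw] about the fixed x, y, z axes, in that order (R = Rz(yaw) Ry(pitch) Rx(roll)).
In Python, from cell import env, viewer gives the robot as it stands. The module is installed in compiled form; this text tells all that it offers.
- The arm moves only by the tool arm_command, never from a script. Its argument "series" is a list of rows, each a list of 2 entries, a list of its own where there are three numbers: the shift along the tool's x, y, z in mm, then the turn about the tool's z in rad. A call has exactly 5 rows; each row is the pose to reach, as a shift and turn from the pose commanded when the call began, along the tool's axes at that moment; what a row does not reach only later rows make up. A row lasts 1/10 s, in which the tool goes at most 50 mm and 8.59 degrees, less where a joint would pass 70% of its speed; a pose out of reach is approached as far as the arm can. A call with a gripper value outside its range is refused whole. "grip" is the gripper command: -1 is fully open, 1 is shut, values between are in proportion, set as the call begins (left out, the last holds). The fingers move at their own pace and stop on an object; "grip_force" is the grip in N (left out, the last holds). Time passes only in rows, so rows that repeat a pose let the fingers close, or fill a call up. It gives the time, the measured TCP pose, the force, the opening and the grip force at its end, in the units of the state.
- env.get_obs(): the state, without advancing time (a new reading comes with each control period).
- viewer.read_camera(name): name is "scene" or "side" or "wrist"; returns (picture, depth): 480x640x3 uint8, blue, green, red; 480x640 float32, m along the optical axis (not along the pixel's ray), 0 where there is no reading.
- viewer.calibration(name): a dict with "K" (3x3 intrinsics, pixels), "T" (4x4, takes a point from camera to world coordinates); the wrist camera has in their place "hand_eye" (4x4, takes a point from camera to tool coordinates, whose origin is the TCP and whose axes are the flange's). Camera axes: x right, y up, looking along -z (the intrinsics and any distortion apply to the point x, -y, -z); pixel columns grow to the right and rows downward; lengths in m; the calibration is good to about 2 mm. A picture is of the moment at which its call begins: read the wrist's pose just before it. calibration takes no time and is no camera call.
- env.sign_off(): hands the job in; it is judged then, once.
The state is a dict: "time_s": time; "qpos": joint angles; "joint_velocities": joint speeds; "effort": joint torques, N m; "tool_pos": TCP position; "tool_rot": TCP orientation; "force": force on the tool from outside, world axes, zero at the start; "wrist_torque": the same for the moment, N m; "grip_width": finger opening in m; "grasp_force": force on a finger pad.
Only numpy, scipy, OpenCV 4.12 (cv2) and the standard library are available. Lean on these libraries where they do the work, as an engineer would, in place of code of your own. Each camera call takes 0.05 s, during which the arm holds its last target. There are 200 camera calls.

## Task

The label printer on the library desk is due for a new roll. Feel along the flat front deck of the printer for the flush cover release, press it in so that the cover springs up, then push the cover back until it stands fully open. Pick nothing up, and leave the other things on the desk where they are.

Things in the scene. Friction and masses are not known exactly. Their poses are not given: they have to be found in the camera images.
- printer: Grey desktop label printer, fixed to the desk, 215 mm deep (x), 236 mm wide (y), 150 mm high; origin at the centre of its underside. Its x axis points level from its front (the side near the robot) to its rear, y to its left, z up. Its flat top is, from front to rear: a fixed level deck 66 mm deep over the whole width, top 150 mm above the desk; an 8 mm label slot with a 2 mm steel tear bar along it; and the hinged cover, 133 mm deep, flush with the deck.
- deck_mid (a point): Middle of the printer's front deck, on its top face: 74.5 mm in front of the printer's origin, 150 mm above the desk, axes as the printer's. The cover release lies on the line through this point along the printer's y; its centre is anywhere up to 30 mm to either side of this point, different from printer to printer, and is not reported: find it by feel or by eye. The rest of the deck is hard.
- release (a joint): The cover release: a flat grey push plate of the deck's own colour, 43 mm (printer x) by 47 mm (printer y), in a 46 by 50 mm opening of the deck, its face 2 mm below the deck, with three faint ribs. It presses straight down against a spring. Value in m: 0 at rest, 0.006 fully in; it starts to give at 1.8 N and takes 6 N fully in. The catch lets go at about 0.004; the plate springs back when let go.
- cover (a joint): Opening angle of the cover in rad: 0 shut and caught, 1.65 at its stop (just past upright). When the catch lets go, the spring lifts the cover by itself to about 1.0 to 1.2, where its stiff hinge holds it; from there it stays wherever it is left and takes about 1 to 2 N to push, 60 mm from the hinge. It cannot be opened while caught.
- cover_edge (a point): Middle of the cover's front edge (the edge that rises), in the middle of its 6 mm thickness; 133.5 mm from the hinge. The cover is 220 mm wide.
- cover_hinge (a point): Middle of the cover's hinge line, which runs along the printer's y at the rear: 100 mm behind the printer's origin, 146 mm above the desk, axes as the printer's.
- stapler: Dark stapler, 150 x 36 x 58 mm, loose, beside the printer's left side; origin under its middle.
- spare_roll: Spare label roll standing on end, 64 mm across, 104 mm high, loose, beside the printer's right side; origin under its middle.
- stamp: Self-inking hand stamp, 34 x 50 mm, 98 mm high, loose, near the printer's front right corner; origin under its middle.
- pen_cup: Dark metal pen cup with pens, 76 mm across, about 150 mm high, loose, beyond the printer; origin under its middle.
- tape: Black tape dispenser, 150 x 58 x 79 mm, loose, well to the right of the printer; origin under its middle.
- books: Three books in a pile, 205 x 140 x 72 mm, loose, well to the left of the printer; origin under the middle.
- scanner: Black hand scanner on its round-footed stand, foot 116 mm across, about 175 mm high, loose, far right of the robot; origin under the foot's centre.

How it is judged:
By the outcome, as a careful person would: the job done as asked, in the order asked, and still so for the second after the job is handed in, with the robot touching nothing.
It also fails if it takes over 54 s, if anything falls off the work surface, if the arm or the gripper's body presses on something with over 40 N, if the wrist force passes 120 N, or if a joint passes its speed limit or range.

## Working session

There is one attempt and no reset: what is moved stays moved. The work goes in short steps, Python scripts to look and compute and a tool call to move; the robot and the scene stay as the last step left them, time stands still between calls to the robot, and variables do not carry over. Pictures are saved under pics/ and viewed, at most 10 in all, crops included, and the job is handed in when it is done.

Besides the shell and the picture viewer there is one more tool, called after "Request:" as a command line: name --argument value ..., lists and objects as JSON in quotes. arm_command: Moves the arm, as the interface text tells. Its arguments: {"type":"object","properties":{"series":{"type":"array"},"grip":{"type":"number"},"grip_force":{"type":"number"}},"required":["series"]}

```bash
mkdir -p pics; python3 - <<'E'
from cell import env, viewer
import cv2,numpy as np
o=env.get_obs(); print({k:np.round(o[k],3) for k in o})
for n in ("scene","side"):
    im,d=viewer.read_camera(n); cv2.imwrite(f"pics/{n}0.png",im); np.save(f"pics/{n}0.npy",d)
    print({k:np.round(v,3).tolist() if not isinstance(v,str) else v for k,v in viewer.calibration(n).items()})
print(viewer.calibration("wrist"))
E
```

```text
{'time_s': np.float64(0.0), 'qpos': array([-68.291,  18.438,  -4.013,  83.175,   1.296,  78.539,  -3.261]), 'joint_velocities': array([-0.032, -0.019,  0.123,  0.02 , -0.096, -0.105, -0.107]), 'effort': array([-0.0000e+00, -4.9129e+01, -4.0400e-01, -3.1252e+01, -6.4000e-02,
        4.4000e-02,  0.0000e+00]), 'tool_pos': array([0.232, 0.607, 0.229]), 'tool_rot': array([-1.79893e+02,  8.00000e-03,  1.59098e+02]), 'force': array([0.379, 0.258, 0.321]), 'wrist_torque': array([ 0.002, -0.018,  0.017]), 'grasp_force': np.float64(0.0), 'grip_width': np.float64(0.087)}
{'K': [[459.387, 0.0, 315.588], [0.0, 459.387, 232.39], [0.0, 0.0, 1.0]], 'T': [[-0.094, -0.753, 0.651, 1.378], [0.996, -0.07, 0.063, 0.057], [-0.002, 0.655, 0.756, 1.06], [0.0, 0.0, 0.0, 1.0]]}
{'K': [[536.518, 0.0, 315.205], [0.0, 536.518, 238.943], [0.0, 0.0, 1.0]], 'T': [[0.935, 0.198, -0.294, 0.154], [-0.354, 0.506, -0.786, -1.109], [-0.007, 0.839, 0.543, 0.861], [0.0, 0.0, 0.0, 1.0]]}
{'K': array([[376.73449438,   0.        , 316.37388845],
       [  0.        , 376.73449438, 241.82956522],
       [  0.        ,   0.        ,   1.        ]]), 'hand_eye': array([[ 1.76301126e-05,  9.58913245e-01,  2.83699469e-01,
         7.82312094e-02],
       [ 9.99999993e-01, -5.07419082e-05,  1.09365645e-04,
        -1.13503519e-03],
       [ 1.19267618e-04,  2.83699465e-01, -9.58913239e-01,
        -1.55195922e-01],
       [ 0.00000000e+00,  0.00000000e+00,  0.00000000e+00,
         1.00000000e+00]])}
```

View pics/scene0.png

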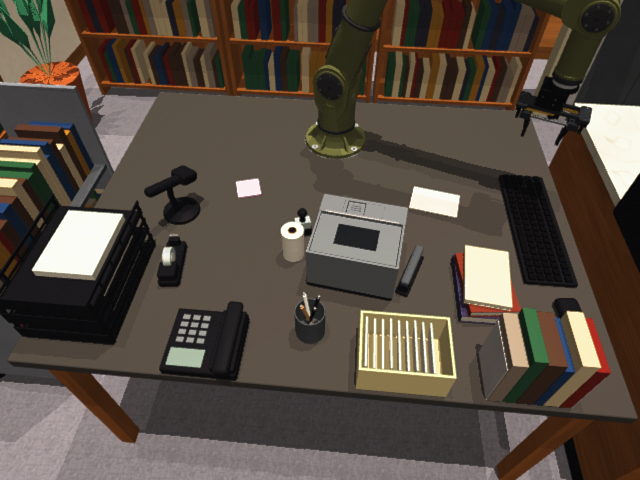

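View pics/side0.png

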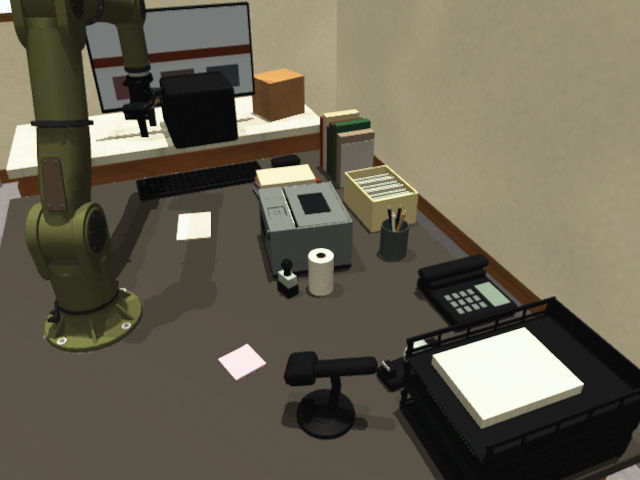

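The scene picture shows the printer top at about (358,225), with faint release ribs near (356,208). The side view shows them near (276,212). Next I'll measure the top face and the release.

```bash
cat > h.py <<'E'
import numpy as np,cv2
from cell import env,viewer
from scipy.spatial.transform import Rotation as R
def camT(n,o=None):
    c=viewer.calibration(n)
    if n!="wrist": return c["K"],c["T"]
    T=np.eye(4);T[:3,:3]=R.from_euler("xyz",o["tool_rot"],degrees=True).as_matrix();T[:3,3]=o["tool_pos"]
    return c["K"],T@c["hand_eye"]
def cloud(d,K,T):
    v,u=np.mgrid[:480,:640]
    P=np.stack([(u-K[0,2])/K[0,0]*d,-(v-K[1,2])/K[1,1]*d,-d],-1)
    return P@T[:3,:3].T+T[:3,3]
def ray(u,v,z,K,T):
    r=T[:3,:3]@np.array([(u-K[0,2])/K[0,0],-(v-K[1,2])/K[1,1],-1]);return T[:3,3]+r*(z-T[2,3])/r[2]
def proj(p,K,T):
    q=T[:3,:3].T@(np.asarray(p)-T[:3,3]);return K[0,2]+K[0,0]*q[0]/-q[2],K[1,2]-K[1,1]*q[1]/-q[2]
E
python3 - <<'E'
from h import *
for n,(u,v) in (("scene",(356,208)),("side",(276,212))):
    K,T=camT(n);d=np.load(f"pics/{n}0.npy");P=cloud(d,K,T)
    m=((P[...,2]>.14)&(P[...,2]<.16)&(d>0)).astype(np.uint8)
    k,l,s,c=cv2.connectedComponentsWithStats(m)
    i=l[225,330] if n=="scene" else l[220,292]
    q=P[l==i][:,:2]
    print(n,s[i],cv2.minAreaRect((q*1000).astype(np.float32)),cv2.boxPoints(cv2.minAreaRect((q*1000).astype(np.float32))).round(), np.median(P[l==i][:,2]),ray(u,v,.149,K,T).round(4))
for n,(x,y,w,h) in (("scene",(300,185,120,80)),("side",(250,175,110,80))):
    im=cv2.imread(f"pics/{n}0.png")[y:y+h,x:x+w]; im=cv2.normalize(im,None,0,400,cv2.NORM_MINMAX,dtype=cv2.CV_8U) if 0 else im
    cv2.imwrite(f"pics/{n}c.png",cv2.resize(im,None,fx=6,fy=6,interpolation=cv2.INTER_CUBIC))
E
```

```text
scene [ 306  194  102   78 5671] ((569.8511962890625, 91.93588256835938), (236.433349609375, 223.09735107421875), 81.95111846923828) [[443.  -9.]
 [664. -41.]
 [697. 193.]
 [476. 225.]] 0.1504571844628434 [0.494  0.0833 0.149 ]
side [ 258  181   95   55 3625] ((568.3348999023438, 94.86386108398438), (248.41104125976562, 215.20843505859375), 82.09623718261719) [[445. -13.]
 [658. -43.]
 [692. 203.]
 [479. 233.]] 0.15126212934174088 [0.4891 0.0825 0.149 ]
```

View pics/scenec.png

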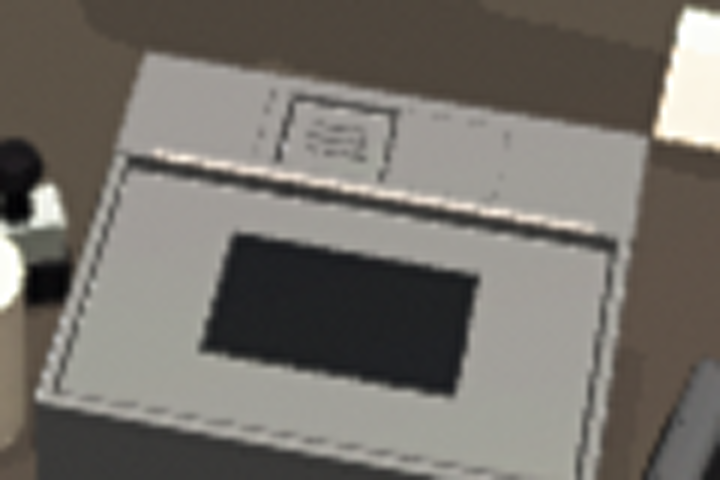

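The release is centred at crop (337,140), which is scene pixel (356,208) or world (0.494, 0.083). The printer is yawed about -8° with its centre near (0.568, 0.093). That puts the release about 20 mm to the right of deck_mid and on its line, so the two agree. I'll move above it with the gripper shut.

Request:
arm_command --series '[[[-35,-32,0],0],[[-70,-64,0],0],[[-105,-96,0],0],[[-140,-128,0],0],[[-175,-160,0],0]]' --grip 1

```text
time_s: 0.6
tool_pos: [0.3388, 0.3933, 0.2302]
tool_rot: [-180.0, -0.0, 159.1]
force: [0.6, 1.2, -0.1]
grip_width: 0.0554
grasp_force: 0.0
```

Request:
arm_command --series '[[[-35,-32,0],0],[[-70,-64,0],0],[[-105,-96,0],0],[[-140,-128,0],0],[[-175,-160,0],0]]'

```text
time_s: 1.1
tool_pos: [0.445, 0.1815, 0.2304]
tool_rot: [180.0, -0.0, 159.1]
force: [0.4, 1.0, -0.4]
grip_width: 0.0152
grasp_force: 0.0
```

Request:
arm_command --series '[[[-35,-32,0],-0.1],[[-70,-64,0],-0.223],[[-81,-75,0],-0.223],[[-81,-75,0],-0.223],[[-81,-75,0],-0.223]]'

```text
time_s: 1.6
tool_pos: [0.4931, 0.0853, 0.2302]
tool_rot: [180.0, -0.1, 171.9]
force: [-0.1, 1.5, -0.2]
grip_width: 0.0008
grasp_force: 0.0
```

```bash
python3 - <<'E'
from h import *
o=env.get_obs(); im,d=viewer.read_camera("wrist"); cv2.imwrite("pics/w1.png",im); np.save("pics/w1.npy",d)
print(o["time_s"],o["tool_pos"],o["tool_rot"],o["grip_width"],o["force"],o["qpos"])
K,T=camT("wrist",o); np.savez("pics/w1.npz",K=K,T=T); print("exp release px",proj([.4915,.0837,.148],K,T))
E
```

```text
1.6 [0.49312758 0.08531046 0.23021825] [ 1.79971139e+02 -5.77400884e-02  1.71867990e+02] 0.0007769987449543743 [-0.06335533  1.46981428 -0.15461002] [-36.1078029   -0.4565259   23.30932197 104.67423812   0.13725963
  75.7886869   69.03501742]
exp release px (np.float64(315.1756004454794), np.float64(251.88171422427376))
```

View pics/w1.png

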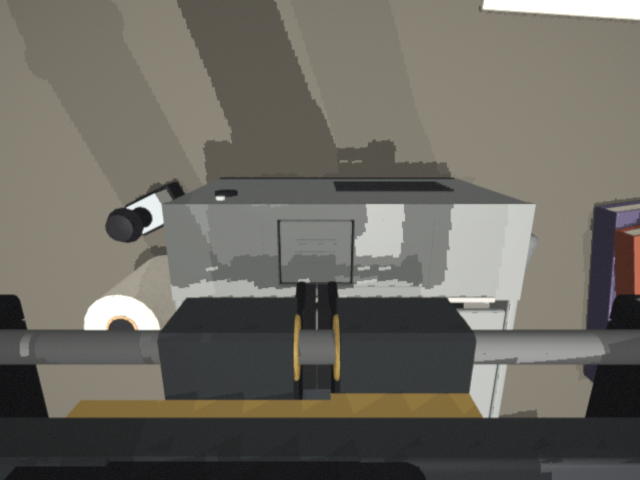

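The wrist view shows the release opening at (278–354, 220–284), centre (316,252). That matches the projection of (0.4915, 0.084). Descending onto it.

Request:
arm_command --series '[[[1.5,-2,30],0],[[1.5,-2,55],0],[[1.5,-2,66],0],[[1.5,-2,69],0],[[1.5,-2,72],0]]'

```text
time_s: 2.15
tool_pos: [0.4922, 0.0837, 0.1591]
tool_rot: [180.0, 0.1, 172.0]
force: [0.7, -0.3, -0.6]
grip_width: 0.0004
grasp_force: 0.0
```

Request:
arm_command --series '[[[0,0,1],0],[[0,0,2],0],[[0,0,3],0],[[0,0,4],0],[[0,0,5],0]]'

```text
time_s: 2.65
tool_pos: [0.4924, 0.0829, 0.1544]
tool_rot: [179.9, 0.1, 171.9]
force: [-0.8, 0.3, 4.5]
grip_width: 0.0006
grasp_force: 2.1
```

Request:
arm_command --series '[[[0,0,0.6],0],[[0,0,1.2],0],[[0,0,1.8],0],[[0,0,2.2],0],[[0,0,2.2],0]]'

```text
time_s: 3.15
tool_pos: [0.4924, 0.0828, 0.1517]
tool_rot: [180.0, 0.1, 171.9]
force: [0.7, 0.1, 3.9]
grip_width: 0.0002
grasp_force: 2.4
```

```bash
cat > look.py <<'E'
from h import *
import sys
o=env.get_obs(); print(o["time_s"],o["tool_pos"],o["force"])
K,T=camT("side");im,d=viewer.read_camera("side");P=cloud(d,K,T)
cv2.imwrite(f"pics/{sys.argv[1]}.png",cv2.resize(im[120:320,180:450],None,fx=2.5,fy=2.5))
c,s=np.cos(np.radians(-8.1)),np.sin(np.radians(-8.1))
q=P-[.568,.093,0];x=q[...,0]*c+q[...,1]*s;y=-q[...,0]*s+q[...,1]*c
m=(d>0)&(abs(y)<105)&(x>-.03)&(x<.16)&(P[...,2]>.175)&(abs(y)<.105)&((y<-.075)|(y>.04))
for z in np.arange(.18,.29,.01):
    k=m&(abs(P[...,2]-z)<.005)
    if k.sum(): print(round(z,3),k.sum(),np.percentile(x[k],[5,50,95]).round(3))
E
python3 look.py s1
```

```text
3.15 [0.49239783 0.08284935 0.15166953] [0.68731388 0.14461809 3.88458895]
0.18 109 [0.022 0.045 0.057]
0.19 101 [0.006 0.026 0.035]
0.2 106 [-0.004  0.007  0.017]
0.21 98 [-0.018 -0.011 -0.002]
```

View pics/s1.png

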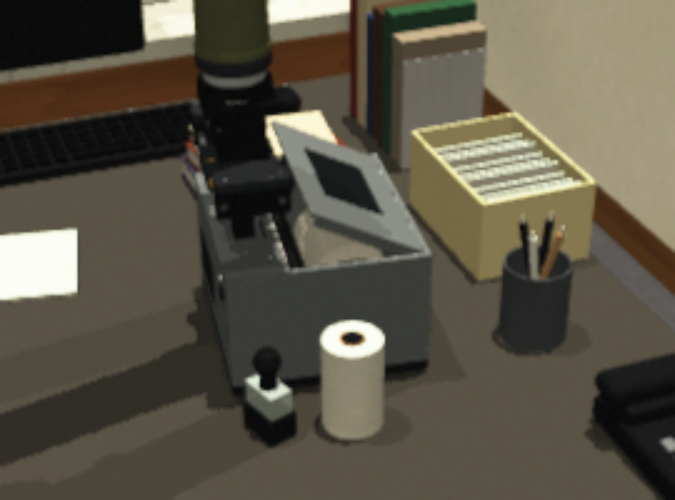

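The cover is up by about 0.5 rad so far and is possibly still rising. I'll release the plate, back off toward the front and look again.

Request:
arm_command --series '[[[0,0,-6],0],[[2,0,-14],0],[[15,0,-24],0],[[30,0,-30],0],[[30,0,-30],0]]'

```text
time_s: 3.7
tool_pos: [0.4606, 0.0872, 0.1818]
tool_rot: [180.0, -0.1, 171.9]
force: [-0.6, -0.2, -0.2]
grip_width: 0.0008
grasp_force: 0.0
```

Request:
arm_command --series '[[[0,0,-25],0],[[0,0,-60],0],[[0,0,-90],0],[[0,0,-90],0],[[0,0,-90],0]]'

```text
time_s: 4.2
tool_pos: [0.4623, 0.0868, 0.2712]
tool_rot: [180.0, 0.0, 171.9]
force: [-0.4, 0.3, -0.6]
grip_width: 0.0004
grasp_force: 0.0
```

```bash
python3 look.py s2
```

```text
4.2 [0.46233656 0.08677486 0.27123405] [-0.44047469  0.29136622 -0.55416737]
0.18 16 [0.071 0.077 0.087]
0.19 14 [0.067 0.072 0.081]
0.2 8 [0.066 0.069 0.079]
0.21 9 [0.058 0.063 0.071]
0.22 12 [0.051 0.057 0.063]
0.23 11 [0.047 0.055 0.061]
0.24 11 [0.043 0.047 0.055]
0.25 14 [0.038 0.043 0.053]
0.26 13 [0.04  0.041 0.047]
0.27 29 [0.039 0.042 0.044]
```

View pics/s2.png

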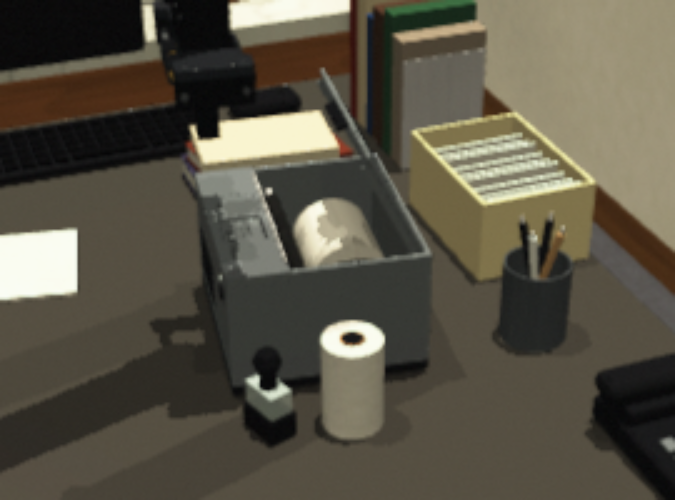

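The cover now stands at about 1.1 rad, with its front edge at printer x≈0.04, z≈0.27. I'll move the closed fingers to mid-width with the tips at z≈0.235 and push it back.

Request:
arm_command --series '[[[0,10,15],0],[[-30,20,28],0],[[-75,21,28],0],[[-110,21,28],0],[[-115,21,28],0]]'

```text
time_s: 4.75
tool_pos: [0.5808, 0.0898, 0.2402]
tool_rot: [-179.8, -0.1, 171.7]
force: [0.2, -0.9, 0.1]
grip_width: 0.0006
grasp_force: 0.0
```

Request:
arm_command --series '[[[-6,0,0],0],[[-12,0,0],0],[[-18,0,0],0],[[-24,0,0],0],[[-30,0,0],0]]'

```text
time_s: 5.25
tool_pos: [0.6088, 0.0875, 0.2438]
tool_rot: [180.0, 0.0, 171.9]
force: [-0.8, 0.8, 1.1]
grip_width: 0.0002
grasp_force: 0.3
```

Request:
arm_command --series '[[[-6,0,0],0],[[-12,0,0],0],[[-18,0,0],0],[[-24,0,0],0],[[-30,0,0],0]]'

```text
time_s: 5.75
tool_pos: [0.6389, 0.083, 0.2433]
tool_rot: [180.0, -0.0, 171.9]
force: [-1.9, 0.8, -0.6]
grip_width: 0.0002
grasp_force: 0.4
```

Request:
arm_command --series '[[[-4,0,0],0],[[-8,0,0],0],[[-12,0,0],0],[[-16,0,0],0],[[-19,0,0],0]]'

```text
time_s: 6.25
tool_pos: [0.6531, 0.0809, 0.2434]
tool_rot: [-180.0, -0.6, 171.9]
force: [-21.2, 0.5, 10.0]
grip_width: 0.0004
grasp_force: 10.5
```

Request:
arm_command --series '[[[-1,0,0],0],[[-2,0,0],0],[[-3,0,0],0],[[-4,0,0],0],[[-5,0,0],0]]'

```text
time_s: 6.75
tool_pos: [0.653, 0.0809, 0.2434]
tool_rot: [-180.0, -1.2, 172.0]
force: [-34.1, 0.8, 14.0]
grip_width: 0.0004
grasp_force: 16.6
```

The force rose sharply, so the cover is at its stop or something is blocking it. Backing off to check.

Request:
arm_command --series '[[[15,0,0],0],[[45,0,0],0],[[85,0,0],0],[[125,0,0],0],[[125,0,0],0]]'

```text
time_s: 7.25
tool_pos: [0.5342, 0.0985, 0.2431]
tool_rot: [179.9, -0.2, 172.0]
force: [0.4, 0.9, -0.2]
grip_width: 0.0005
grasp_force: 0.0
```

```bash
python3 look.py s3
```

```text
7.25 [0.53423604 0.09853305 0.24309559] [ 0.3669987   0.85197693 -0.17164524]
0.18 35 [0.093 0.101 0.104]
0.19 31 [0.093 0.101 0.103]
0.2 35 [0.095 0.102 0.104]
0.21 35 [0.095 0.103 0.105]
0.22 32 [0.096 0.103 0.107]
0.23 35 [0.096 0.104 0.109]
0.24 36 [0.098 0.105 0.111]
0.25 37 [0.098 0.106 0.108]
0.26 27 [0.098 0.106 0.109]
0.27 35 [0.101 0.108 0.109]
0.28 49 [0.107 0.11  0.114]
```

View pics/s3.png

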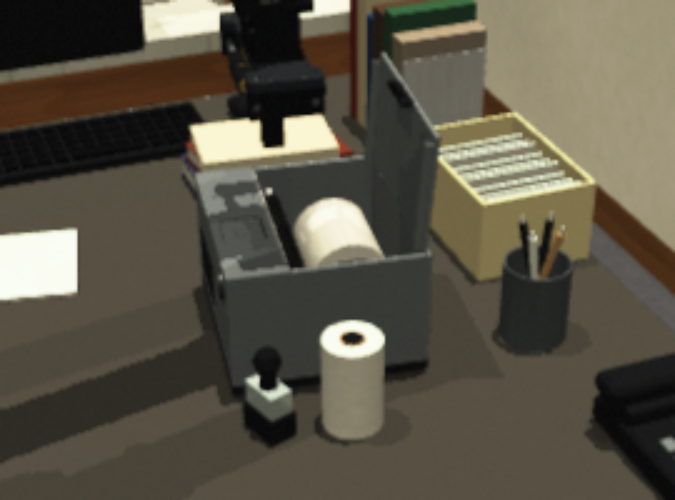

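The face leans back about 8 mm over 100 mm, which is 1.65 rad, so the cover is at its stop. The arm is clear and the other things haven't moved. Handing in.

```bash
python3 -c "
from cell import env
print(env.sign_off())"
```

```text
the job is handed in; nothing more can be done
None
```

I pressed the release, the cover sprang up, and I pushed it back to its stop (about 1.65 rad); the job is handed in with the arm clear and the other things left where they were.

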